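Set the slide screw of a vial clamp

TASK

Get the vial clamp ready: first pull its sprung plunger out by the grey knob as far as it will go and leave it there. Then turn the knurled thumbscrew on top clockwise until it seats, back it off a quarter turn, and finish with the fingers still gripping the screw's head so that it cannot creep. Do not disturb the vials and small ware standing round the clamp.

Things in the scene. Friction and masses are not known exactly. Their poses are not given: they have to be found in the camera images.
- vial_clamp: Clamp fixed to the bench: dark steel base 215x84x10 mm (x -80 to 135), aluminium guide block (x -70 to 30, y -25 to 25, top 62 mm up), anvil with white V jaws 60 mm high (x 100 to 127). Origin: on the bench straight below the upright thumbscrew's axis. x runs along the plunger from pull knob to anvil, y across, z up.
- pull_knob (a point): Middle of the neck of the plunger's grey pull knob, 45 mm above the bench; moves with the plunger (x = -108 mm of the clamp when fully in; axes as the clamp's). The neck is a level cylinder along the clamp's x, 20 mm thick, 34 mm long, between two 32 mm round flanges that fingers can hook. Take it from above, fingers closing across it.
- plunger (a joint): How far the plunger is out, m: 0 fully in, 0.045 at its stop; pulling moves the knob along the clamp's -x. Pulling takes 5 to 8 N (return spring up to 3 N, drag 4.5 N); the drag exceeds the spring, so it stays where it is left.
- thumbscrew: Thumbscrew on the guide block. Origin: on its vertical axis at mid-height of the steel head, a knurled upright cylinder 32 mm in diameter, 18 mm high, slotted across its top. 90 mm above the bench when seated; rises 6 mm per turn of unscrewing (0.955 mm a rad). Its axes do not turn with the head. Below the head: a brass boss 21 mm (foot 25 mm) in diameter, 19 mm high.
- screw_turn (a joint): Turn of the thumbscrew's head, rad: 0 seated (hard stop), negative when unscrewed; clockwise from above tightens and makes it grow. Friction about 0.06 N m; it stays where it is left. It starts 2.0 to 3.0 rad short of the seat. Once seated, the head slips in the fingers if they turn on.
- red_vial: Bystander, loose: glass sample vial with a red cap, 24 mm in diameter, 52 mm high, beside the clamp. Origin: centre of its underside.
- white_vial: Bystander, loose: glass sample vial with a white cap, 24 mm in diameter, 52 mm high, beside the clamp. Origin: centre of its underside.
- crucible: Bystander, loose: small white crucible, 42 mm in diameter, 35 mm high. Origin: centre of its underside.
- stopper: Bystander, loose: rubber stopper, 33 mm in diameter, 26 mm high. Origin: centre of its underside.
- small_beaker: Bystander, loose: glass beaker, 48 mm in diameter, 56 mm high. Origin: centre of its underside.

How it is judged:
By the outcome, as a careful person would: the job done as asked, in the order asked, and still so for the second after the job is handed in, while the arm keeps its last pose, push and grip.
It also fails if it takes over 67 s, if anything falls off the work surface, if the arm or the gripper's body presses on something with over 40 N, if the wrist force passes 120 N, or if a joint passes its speed limit or range.

ROBOT

A 6-joint arm with a two-finger parallel gripper is mounted at the origin on a cart in front of the work surface, level with it; the furniture and walls round the work are solid. World frame = base frame: x ahead of the robot, y to its left, z up, the work surface at z = 0. Lengths are in m, angles in degrees, forces in N, time in s.
With the tool pointing down it reaches from about 0.25 to 0.775 m from the base axis. Payload 4 kg.
Tool frame: the origin (TCP) lies midway between the tips of the shut fingers; the grasp point (between the pads) lies 19 mm behind it; z points along the fingers, x is the direction in which the jaws open and shut, and the axes are right-handed (so a half turn about z gives the same grasp; the last joint's range is limited). The gripper opens to 85 mm and grips with 20 to 120 N. Pads are 22 mm wide; open, the fingers measure 114 mm over their backs; the gripper's body (76 mm by 85 mm) begins 54 mm behind the grasp point. The pads swing forward as they close: fully open they stand 13 mm farther back than shut.
Start: joints at [-79.074, 4.996, 78.535, -0, 96.463, -5.907], TCP at [0.159, -0.526, 0.231] pointing down, gripper open.
Joint ranges: [-177.83, 177.83], [-43.37, 116.18], [15.69, 146.23], [-61.86, 241.86], [9.47, 152.12], [-147.06, 147.06]. Speed limits (degrees/s): [159.86, 159.86, 180, 180, 180, 180].

INTERFACE

Orientations are given as [roll, pitch, yaw] about the fixed x, y, z axes, in that order (R = Rz(yaw) Ry(pitch) Rx(roll)).
In Python, from rig import r gives the robot as it stands. Calls block until the motion is done:
- r.move_pose(position, orientation): joint-space move of the TCP to a pose.
- r.movel(position, rot=None, speed=0.15, force_limit=None): straight line of the TCP; rot=None keeps the orientation; speed is the mean speed in m/s. With force_limit (N) it stops when the force on the tool has changed by that much, and returns True; else False.
- r.move_joints(angles): joint-space move.
- r.gripper_to(opening, newtons=None): opening from 0.0 (shut) to 1.0 (fully open); newtons is the grip in N (None keeps the last); returns when the fingers have stopped.
- r.wait(seconds).
- r.inverse_kinematics(position, orientation): joint angles nearest the present ones, or None.
- r.capture(name): name is "side" or "top"; returns the picture (480x640x3 uint8, red, green, blue); there is no depth.
- r.camera_params(name): a dict with "fx", "fy", "cx", "cy" (pixels), "extrinsics" (4x4, takes a point from world to camera coordinates). Camera axes: x right, y down, z forward; pixel columns grow to the right and rows downward; lengths in m; the calibration is good to about 2 mm. A picture is of the moment at which its call begins. camera_params takes no time and is no camera call.
A pose or a line that the arm cannot do raises r.IKError and nothing moves.
- r.sign_off(): hands the job in, once; it reports no verdict.
Readings, each from a call of its own:
- r.current_t(): time.
- r.current_qpos(): joint angles.
- r.current_joint_vel(): joint speeds.
- r.current_tau(): joint torques, N m.
- r.current_ee_pos(): TCP position.
- r.current_ee_rot(): TCP orientation.
- r.current_contact_force(): force on the tool from outside, world axes, zero at the start.
- r.current_torque(): the same for the moment, N m.
- r.current_finger_gap(): opening from 0.0 (shut) to 1.0 (fully open).
Only numpy, scipy, OpenCV 4.12 (cv2) and the standard library are available. Lean on these libraries where they do the work, as an engineer would, in place of code of your own. Each camera call takes 0.05 s, during which the arm holds its last target.

## Working session

There is one attempt and no reset: what is moved stays moved. The work goes in short steps, each a Python script; the robot and the scene stay as the last script left them, time stands still between calls to the robot, and variables do not carry over. Pictures are saved under pics/ and viewed, and the job is handed in when it is done.

```bash
ls; mkdir -p pics; python3 - <<'E'
from rig import r
import cv2
for n in("side","top"):
    im=r.capture(n); cv2.imwrite(f"pics/{n}0.png",im[:,:,::-1]); p=r.camera_params(n); print(n,p)
print(r.current_t(), r.current_ee_rot())
E
```

```text
pics
side {'fx': 563.9646247587001, 'fy': 563.9646247587001, 'cx': 313.32929523123846, 'cy': 237.0905998365312, 'extrinsics': array([[-0.97238351, -0.2333541 ,  0.00402116,  0.6347572 ],
       [-0.15682643,  0.6405397 , -0.75174089,  0.14177671],
       [ 0.1728461 , -0.73161107, -0.65944634,  0.84594628],
       [ 0.        ,  0.        ,  0.        ,  1.        ]])}
top {'fx': 479.2013416485415, 'fy': 479.2013416485415, 'cx': 324.549710236139, 'cy': 233.50162567328738, 'extrinsics': array([[ 1.14963478e-02, -9.99932288e-01,  1.80367247e-03,
         6.04422581e-02],
       [-9.81276091e-01, -1.16286438e-02, -1.92255059e-01,
         6.65182721e-01],
       [ 1.92263015e-01,  4.40330357e-04, -9.81343334e-01,
         8.09667458e-01],
       [ 0.00000000e+00,  0.00000000e+00,  0.00000000e+00,
         1.00000000e+00]])}
0.1 [-1.79988525e+02  1.13401130e-01 -7.31690387e+01]
```

View pics/side0.png

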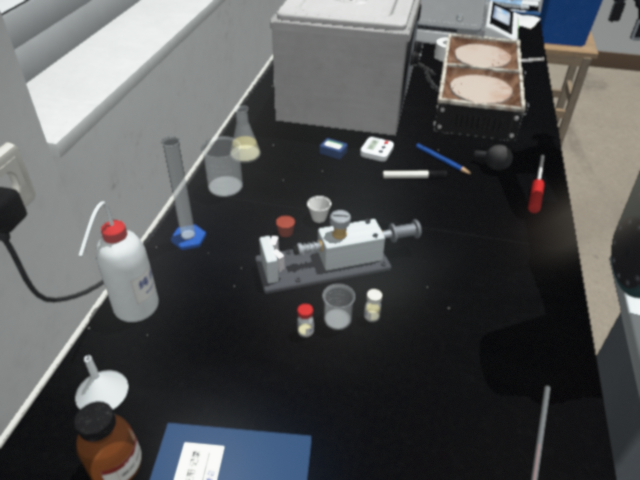

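View pics/top0.png

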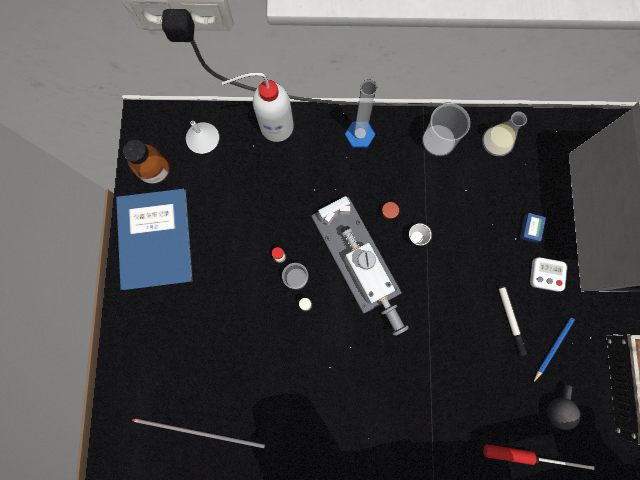

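```bash
python3 - <<'E'
import cv2
a=cv2.imread("pics/top0.png")[180:350,260:450]; cv2.imwrite("pics/top0c.png",cv2.resize(a,None,fx=3.5,fy=3.5,interpolation=cv2.INTER_CUBIC))
a=cv2.imread("pics/side0.png")[190:340,245:435]; cv2.imwrite("pics/side0c.png",cv2.resize(a,None,fx=4,fy=4,interpolation=cv2.INTER_CUBIC))
E
```

```text
(no output)
```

View pics/top0c.png

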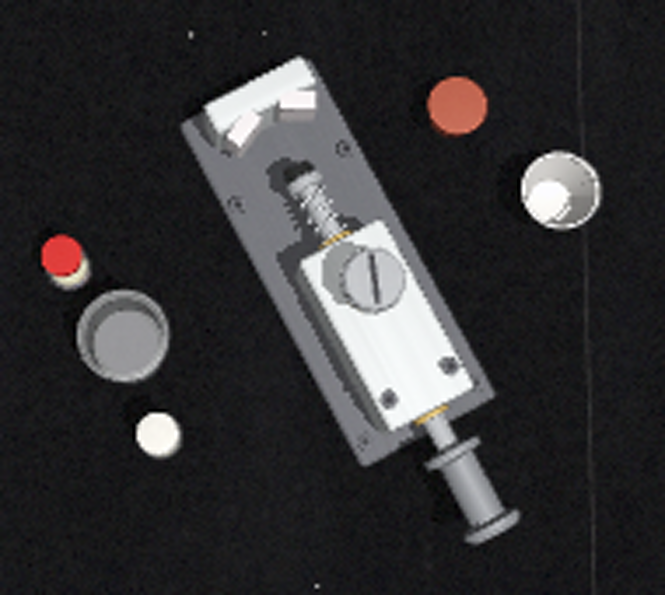

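View pics/side0c.png

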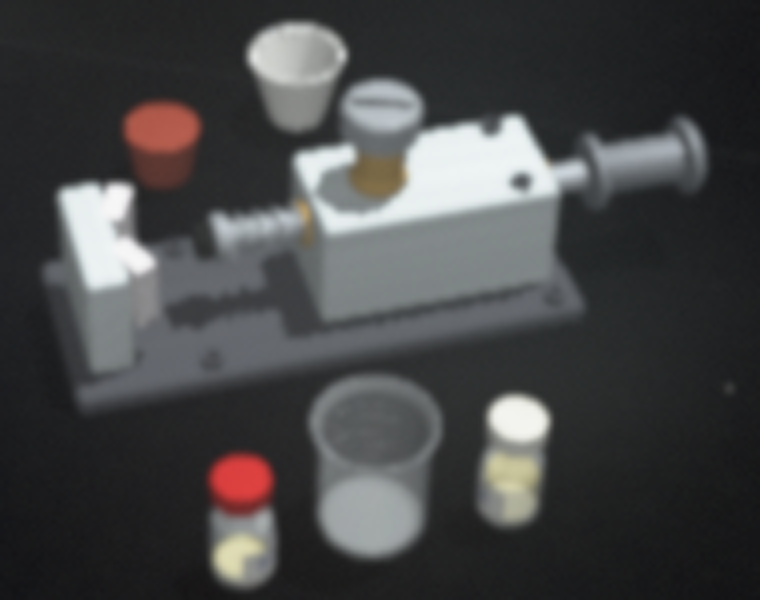

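```bash
cat > h.py <<'E'
import numpy as np
def params(r): return {n:r.camera_params(n) for n in("side","top")}
def proj(p,X):
    E=p["extrinsics"]; c=np.atleast_2d(X)@E[:3,:3].T+E[:3,3]
    return np.c_[p["fx"]*c[:,0]/c[:,2]+p["cx"],p["fy"]*c[:,1]/c[:,2]+p["cy"]]
def atz(p,uv,z):
    E=p["extrinsics"];R=E[:3,:3];o=-R.T@E[:3,3]
    d=R.T@np.array([(uv[0]-p["cx"])/p["fx"],(uv[1]-p["cy"])/p["fy"],1]); return o+d*(z-o[2])/d[2]
def c2w(s,X):
    X=np.atleast_2d(X); c,q=np.cos(s[2]),np.sin(s[2])
    return np.c_[s[0]+c*X[:,0]-q*X[:,1],s[1]+q*X[:,0]+c*X[:,1],X[:,2]]
E
python3 - <<'E'
from rig import r
from h import *
from scipy.optimize import least_squares
P=params(r)
T=[((300,262),(30,25,62)),((383,220),(30,-25,62)),((392,430),(-70,25,62)),((473,387),(-70,-25,62)),((183,126),(135,42,10)),((366,466),(-80,42,10)),((495,395),(-80,-42,10)),((373,279),(0,0,101.4)),((470,490),(-108,0,47))]
S=[((83,408),(135,42,10)),((583,300),(-80,42,10)),((325,228),(30,25,62)),((557,190),(-70,25,62)),((297,155),(30,-25,62)),((520,118),(-70,-25,62)),((383,105),(0,0,101.4)),((645,160),(-108,0,45))]
tu=np.array([np.array(a)/3.5+(260,180) for a,_ in T]);tX=np.array([b for _,b in T])/1e3
su=np.array([np.array(a)/4+(245,190) for a,_ in S]);sX=np.array([b for _,b in S])/1e3
def f(s,w=(1,1)): return np.r_[w[0]*(proj(P["top"],c2w(s,tX))-tu).ravel(),w[1]*(proj(P["side"],c2w(s,sX))-su).ravel()]
for w in((1,1),(1,0),(0,1)):
    q=least_squares(f,[.5,-.05,np.radians(30)],args=(w,),loss='soft_l1'); print(q.x,np.degrees(q.x[2]))
    if w==(1,1): print(f(q.x).reshape(-1,2).round(1).tolist())
for n,uv,z in (("red",(62,255),.052),("white",(157,433),.052),("beaker",(123,336),.056),("stopper",(457,105),.026),("cruc",(560,190),.035)):
    w=atz(P["top"],np.array(uv)/3.5+(260,180),z); print(n,w.round(3),c2w([0,0,-q.x[2]],w-[*q.x[:2],0]).round(3))
E
```

```text
[ 0.61094415 -0.0058371   0.5034173 ] 28.843686603098384
[[-0.6, 0.4], [-0.3, -0.4], [0.0, 1.5], [1.3, 0.4], [-1.8, 0.3], [-0.6, 1.6], [1.3, 0.6], [0.5, 0.6], [-0.6, -3.1], [-1.1, -1.4], [1.2, 0.9], [-0.3, 0.7], [1.2, -0.7], [-1.8, -0.9], [-0.2, -1.7], [-0.5, -0.7], [-5.8, 1.1]]
[ 0.61178874 -0.00624709  0.49605443] 28.421825345505408
[ 0.61002487 -0.00503387  0.51378581] 29.437758764544938
red [0.63  0.154 0.052] [[0.095 0.129 0.052]]
white [0.538 0.102 0.052] [[-0.01   0.129  0.052]]
beaker [0.587 0.121 0.056] [[0.042 0.121 0.056]]
stopper [ 0.72  -0.058  0.026] [[ 0.069 -0.1    0.026]]
cruc [ 0.671 -0.112  0.035] [[ 0.    -0.123  0.035]]
```

```bash
python3 - <<'E'
from rig import r
from h import *
P=params(r); s=[.611,-.0058,.5034]
for x in (-.091,-.108,-.113,-.116,-.12,-.125,-.137):
    w=c2w(s,[[x,0,.045]]); print(x,((proj(P["top"],w)-(260,180))*3.5).round(),((proj(P["side"],w)-(245,190))*4).round())
E
```

```text
-0.091 [[451. 450.]] [[584. 171.]]
-0.108 [[467. 479.]] [[622. 164.]]
-0.113 [[472. 488.]] [[633. 162.]]
-0.116 [[475. 493.]] [[639. 161.]]
-0.12 [[479. 500.]] [[648. 159.]]
-0.125 [[484. 509.]] [[659. 157.]]
-0.137 [[495. 530.]] [[686. 153.]]
```

```bash
cat >> h.py <<'E'
S=[.611,-.0058,.5034]; YAW=-61.16
E
python3 - <<'E'
from rig import r
from h import *
import cv2
k=c2w(S,[[-.1145,0,0]])[0]
print(k)
r.move_pose([k[0],k[1],.15],[180,0,YAW]); print(r.current_t(),r.current_qpos(),r.current_finger_gap())
print(r.movel([k[0],k[1],.022],speed=.08,force_limit=8)); print(r.current_t(),r.current_ee_pos(),r.current_contact_force())
for n in("side","top"):
    im=r.capture(n)[:,:,::-1]
    im=im[170:320,300:490] if n=="side" else im[200:370,300:490]
    cv2.imwrite(f"pics/{n}1.png",cv2.resize(im,None,fx=3.5,fy=3.5,interpolation=cv2.INTER_CUBIC))
E
```

```text
[ 0.51070402 -0.06103555  0.        ]
2.2167 [-1.32136459e+01  2.20738039e+00  9.07399246e+01 -2.12930396e-02
  8.70253184e+01  4.80222969e+01] 0.9993746993399386
False
3.9667 [ 0.51118284 -0.06114976  0.02260739] [ 0.16618962  0.80672025 -0.09126885]
```

View pics/side1.png

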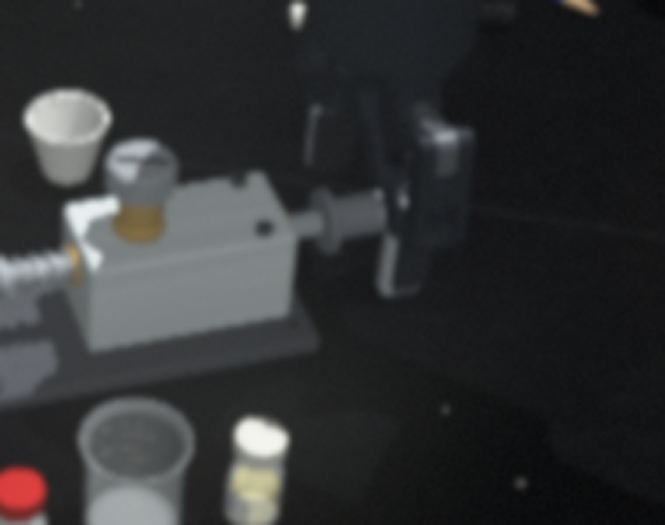

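View pics/top1.png

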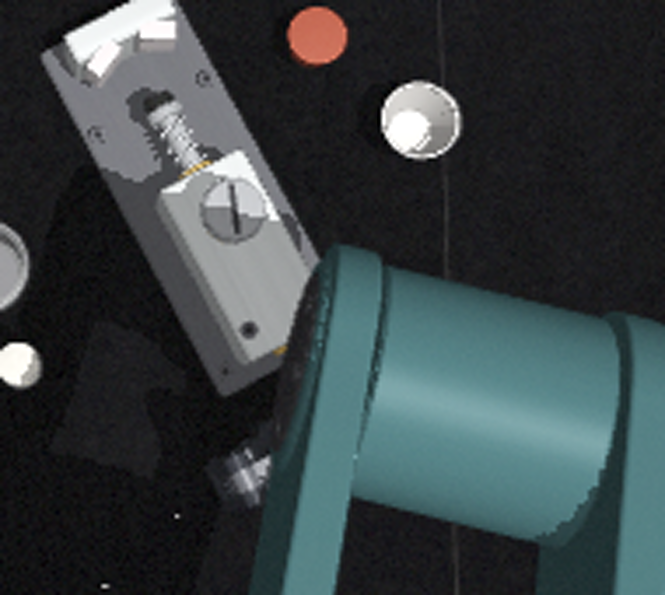

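```bash
python3 - <<'E'
from rig import r
from h import *
P=params(r)
for X in ([-.1145-.011,.042,.035],[-.1145+.011,.042,.035],[-.1145,.042,.035],[-.091,0,.045],[-.098,0,.045],[-.094,0,.061],[-.098,0,.061]):
    print(X,((proj(P["side"],c2w(S,[X]))-(300,170))*3.5).round())
E
```

```text
[-0.1255, 0.042, 0.035] [[417. 280.]]
[-0.10350000000000001, 0.042, 0.035] [[374. 288.]]
[-0.1145, 0.042, 0.035] [[396. 284.]]
[-0.091, 0, 0.045] [[318. 220.]]
[-0.098, 0, 0.045] [[332. 217.]]
[-0.094, 0, 0.061] [[327. 193.]]
[-0.098, 0, 0.061] [[335. 192.]]
```

```bash
python3 - <<'E'
from rig import r
from h import *
import cv2
r.gripper_to(0.0,40); print(r.current_t(),r.current_finger_gap()*85,r.current_contact_force(),r.current_torque(),r.current_ee_pos())
for n in("side",):
    im=r.capture(n)[:,:,::-1]
    im=im[170:320,300:490]
    cv2.imwrite(f"pics/{n}2.png",cv2.resize(im,None,fx=3.5,fy=3.5,interpolation=cv2.INTER_CUBIC))
E
```

```text
4.6917 18.74946393176448 [-3.11509537  4.51640356  4.4984203 ] [ 0.76566455  0.51481683 -0.03920411] [ 0.50982219 -0.05950928  0.02215791]
```

View pics/side2.png

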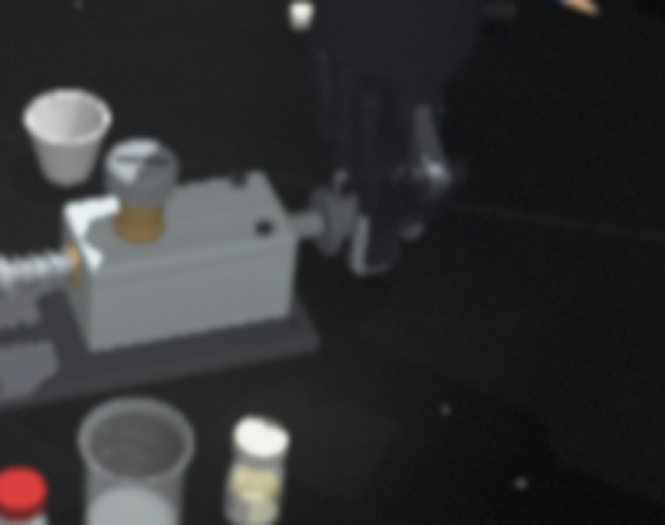

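```bash
python3 - <<'E'
from rig import r
from h import *
u=np.array([np.cos(S[2]),np.sin(S[2]),0])
p0=np.array(r.current_ee_pos()); f0=np.array(r.current_contact_force())
hit=r.movel((p0-u*.06).tolist(),speed=.04,force_limit=22)
p=np.array(r.current_ee_pos()); f=np.array(r.current_contact_force())
d=p-p0; print(hit,r.current_t(),"along",-d@u,"lat",d@[-u[1],u[0],0],d[2],"f",(f-f0)@u,f,r.current_finger_gap()*85)
E
```

```text
True 5.7583 along 0.03809616862367536 lat 0.00022564024651183716 2.6097692061383126e-05 f 2.9649779970676544 [2.36557233 0.68022703 1.28307836] 18.67578278595937
```

```bash
python3 - <<'E'
from rig import r
from h import *
import cv2
u=np.array([np.cos(S[2]),np.sin(S[2]),0])
p0=np.array(r.current_ee_pos()); f0=np.array(r.current_contact_force()); print(f0@u)
hit=r.movel((p0-u*.015).tolist(),speed=.02,force_limit=25)
p=np.array(r.current_ee_pos()); f=np.array(r.current_contact_force())
d=p-p0; print(hit,r.current_t(),"along",-d@u,"f",f@u,f,r.current_finger_gap()*85)
for n in("side","top"):
    im=r.capture(n)[:,:,::-1]
    im=im[170:320,300:490] if n=="side" else im[200:370,300:490]
    cv2.imwrite(f"pics/{n}3.png",cv2.resize(im,None,fx=3.5,fy=3.5,interpolation=cv2.INTER_CUBIC))
E
```

```text
2.40026300937081
True 6.1667 along -0.000293029559941212 f 2.464954233721023 [ 2.92724599 -0.20555155  2.60623427] 18.70780213842128
```

View pics/side3.png

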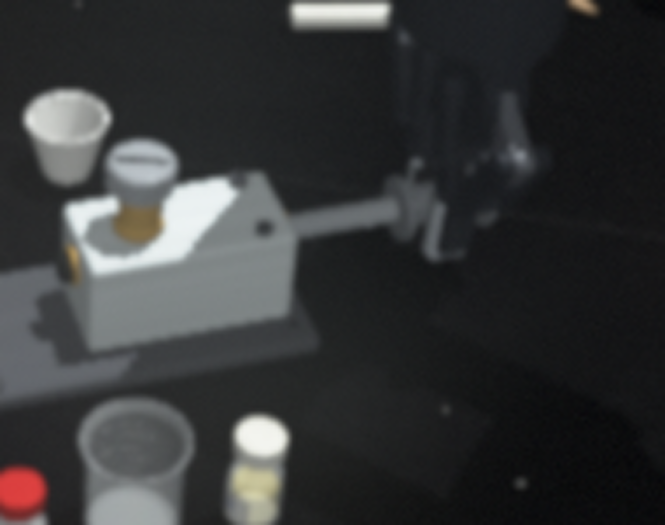

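```bash
python3 - <<'E'
from rig import r
from h import *
import cv2
u=np.array([np.cos(S[2]),np.sin(S[2]),0])
p0=np.array(r.current_ee_pos())
r.movel((p0-u*.004).tolist(),speed=.02)
p=np.array(r.current_ee_pos()); f=np.array(r.current_contact_force()); print(-(p-p0)@u,f@u,f)
r.gripper_to(1.0); p=np.array(r.current_ee_pos());print(-(p-p0)@u,r.current_contact_force(),p)
r.movel([p[0],p[1],.16],speed=.15)
# move toward above the screw
c=c2w(S,[[0,.0015,0]])[0]
im=r.capture("side")[:,:,::-1][170:320,245:435]
cv2.imwrite("pics/side4.png",cv2.resize(im,None,fx=4,fy=4,interpolation=cv2.INTER_CUBIC))
im=r.capture("top")[:,:,::-1][180:380,260:450]
cv2.imwrite("pics/top4.png",cv2.resize(im,None,fx=3,fy=3,interpolation=cv2.INTER_CUBIC))
print(r.current_t(),r.current_qpos())
for j in range(0,360,30):
    q=r.inverse_kinematics([c[0],c[1],.16],[180,0,j]); print(j,None if q is None else np.round(q,0))
E
```

```text
-3.4648708746555305e-05 14.762590328694513 [13.30061878  6.45088116 -6.95141399]
0.004116422432664505 [-0.24129602 -0.47889443  0.58120232] [ 0.47300941 -0.07957251  0.02223782]
8.4333 [-17.04743621  -3.24504802  95.19902362   1.05796852  87.33070518
  44.1917607 ]
0 [-6. 14. 76. -0. 90. -6.]
30 [ -6.  14.  76.  -0.  90. -36.]
60 [ -6.  14.  76.  -0.  90. -66.]
90 [ -6.  14.  76.   0.  90. -96.]
120 [  -6.   14.   76.    0.   90. -126.]
150 None
180 None
210 [ -6.  14.  76.   0.  90. 144.]
240 [ -6.  14.  76.   0.  90. 114.]
270 [-6. 14. 76. -0. 90. 84.]
300 [-6. 14. 76. -0. 90. 54.]
330 [-6. 14. 76. -0. 90. 24.]
```

View pics/side4.png

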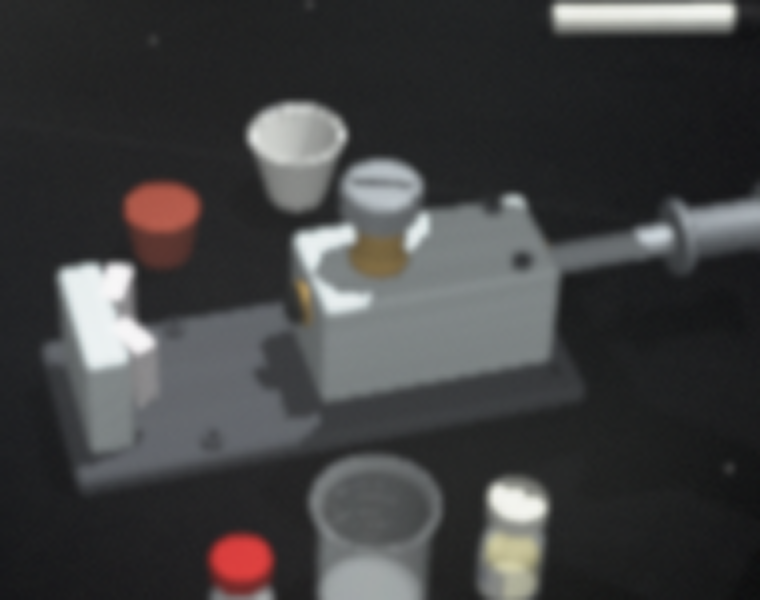

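View pics/top4.png

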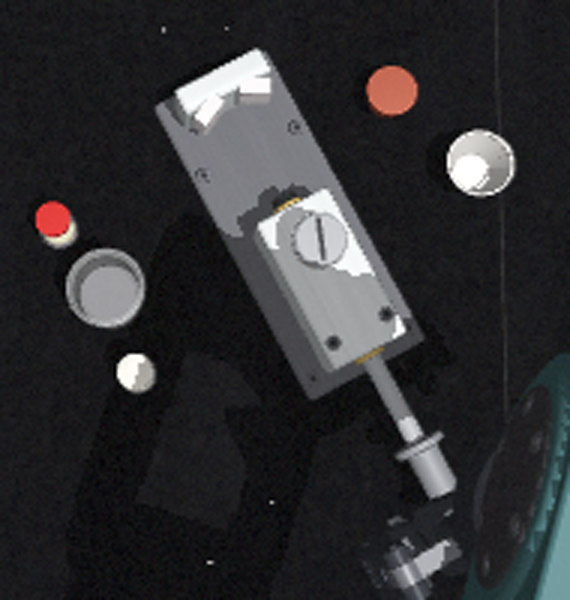

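```bash
python3 - <<'E'
from rig import r
from h import *
P=params(r)
print(atz(P["top"],(366.7,259.7),.1015),atz(P["side"],(340.6,215.6),.1015),c2w(S,[[0,0,0],[0,.0015,0]]))
E
```

```text
[ 0.61193474 -0.00514504  0.1015    ] [ 0.61036831 -0.00564523  0.1015    ] [[ 0.611      -0.0058      0.        ]
 [ 0.61027639 -0.00448608  0.        ]]
```

```bash
python3 - <<'E'
from rig import r
from h import *
c=np.array([.6108,-.0050])
r.move_pose([*c,.16],[180,0,4]); print(r.current_t())
print(r.movel([*c,.071],speed=.1,force_limit=8)); 
p0=np.array(r.current_ee_pos())
r.gripper_to(0.0,20); p=np.array(r.current_ee_pos()); a=np.radians(4);u=np.array([np.cos(a),np.sin(a)])
print(r.current_t(),p0,p,(p-p0)[:2]@u,r.current_finger_gap()*85,r.current_contact_force(),r.current_torque())
c=c+u*((p[:2]-c)@u)
r.gripper_to(0.8)
r.move_pose([*c,.071],[180,0,94])
r.wait(.2);p0=np.array(r.current_ee_pos())
r.gripper_to(0.0,35); p=np.array(r.current_ee_pos()); a=np.radians(94);u=np.array([np.cos(a),np.sin(a)])
print(r.current_t(),p0,p,(p-p0)[:2]@u,r.current_finger_gap()*85,r.current_contact_force(),r.current_torque())
c=c+u*((p[:2]-c)@u); print("c",c,r.current_qpos())
import cv2
im=r.capture("side")[:,:,::-1][150:300,245:435]
cv2.imwrite("pics/side5.png",cv2.resize(im,None,fx=4,fy=4,interpolation=cv2.INTER_CUBIC))
E
```

```text
9.3333
False
10.9083 [ 0.61151394 -0.00509566  0.07202761] [ 0.61097804 -0.00501674  0.07138686] -0.0005290897492226498 30.99925582738253 [-0.16169441  0.42144469  1.17818826] [-0.00345884 -0.00717945 -0.0034662 ]
13.375 [ 0.6109892  -0.00498721  0.07099972] [ 0.61096962 -0.00459335  0.07116144] 0.0003942721029320401 30.514998758390618 [-0.77805003  0.61194149  1.01952036] [0.21688513 0.03470097 0.04313182]
c [ 0.61094853 -0.00459482] [-5.76651147e+00  1.72837971e+01  8.26443444e+01  3.88499101e-02
  8.00743468e+01 -9.97794751e+01]
```

View pics/side5.png

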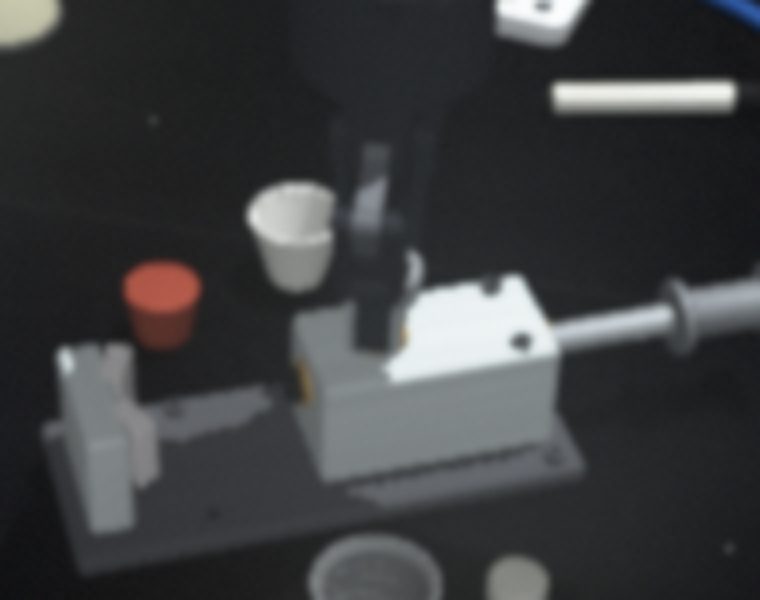

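```bash
cat >> h.py <<'E'
C=np.array([.61095,-.0046]); Y0=94.0; Z0=.0711
def turn(r,cw):  # tool turned clockwise by cw deg from the grip pose, following the thread
    q=r.inverse_kinematics([*C,Z0-.000955*np.radians(cw)],[180,0,Y0-cw]); r.move_joints(q)
E
python3 - <<'E'
from rig import r
from h import *
for cw in (10,20,35,50,65,80,95,105):
    turn(r,cw); print(cw,round(r.current_t(),2),r.current_ee_pos().round(4) if hasattr(r.current_ee_pos(),'round') else r.current_ee_pos(),"yaw",r.current_ee_rot()[2],np.round(r.current_contact_force(),1),np.round(r.current_torque(),3))
E
```

```text
10 13.72 [ 0.611  -0.0046  0.071 ] yaw 84.17980445992661 [-0.6  0.1  1.3] [ 0.155  0.089 -0.058]
20 14.01 [ 0.611  -0.0046  0.0708] yaw 74.27564370622262 [ 0.3 -0.4  1.8] [ 0.196  0.068 -0.066]
35 14.37 [ 0.611  -0.0046  0.0706] yaw 59.298355375061284 [-0.4  1.   1.6] [ 0.146  0.079 -0.036]
50 14.72 [ 0.611  -0.0046  0.0703] yaw 44.301815045540856 [-0.3  0.7  0.5] [ 0.139  0.078 -0.07 ]
65 15.08 [ 0.611  -0.0046  0.0701] yaw 29.302298348557255 [-0.7  0.4  1.4] [0.122 0.103 0.017]
80 15.44 [ 0.6109 -0.0046  0.0698] yaw 14.302316302659483 [-1.2  1.4  2.3] [ 0.116  0.137 -0.021]
95 15.8 [ 0.6109 -0.0046  0.0696] yaw -0.6958405270203111 [-1.3  1.2  2.4] [0.121 0.136 0.003]
105 16.09 [ 0.6109 -0.0046  0.0694] yaw -10.676578829926244 [-0.8  1.4  1.5] [ 0.093  0.138 -0.075]
```

```bash
python3 - <<'E'
from rig import r
from h import *
for cw in range(110,190,5):
    turn(r,cw)
    t=np.mean([r.current_torque()[2] for _ in range(3)])
    lag=r.current_ee_rot()[2]-(Y0-cw)
    print(cw,round(r.current_t(),2),"lag",round(lag,3),"tz",round(t,3),round(r.current_tau()[5],3),np.round(r.current_contact_force(),1))
    if abs(t)>.25 or lag>1.2: break
E
```

```text
110 16.34 lag 0.28 tz -0.004 0.006 [-1.9  1.   2. ]
115 16.59 lag 0.255 tz -0.031 0.008 [-1.7  1.1  1.5]
120 16.84 lag 0.244 tz -0.059 0.009 [-1.5  0.9  1.7]
125 17.09 lag 0.24 tz -0.101 0.01 [-2.2  0.9  2.4]
130 17.34 lag 0.239 tz -0.036 0.01 [-2.3 -0.3  2.9]
135 17.59 lag 0.237 tz -0.083 0.01 [-1.   0.6  0.8]
140 17.84 lag 0.237 tz -0.076 0.01 [-1.8  0.9  2.1]
145 18.09 lag 0.235 tz -0.072 0.01 [-1.9  0.8  2.2]
150 18.34 lag 0.238 tz -0.043 0.01 [-1.9  1.7  2. ]
155 18.59 lag 0.233 tz -0.055 0.01 [-1.2  1.1  2.1]
160 18.84 lag 0.259 tz 0.122 0.199 [-1.2  0.   1.9]
165 19.09 lag 0.294 tz 0.626 0.646 [-3.2 -0.1  2.3]
```

```bash
python3 - <<'E'
from rig import r
from h import *
for cw in (163,161,160,159,158,157,156,155,153,150,145):
    turn(r,cw)
    lag=r.current_ee_rot()[2]-(Y0-cw)
    print(cw,round(r.current_t(),2),"lag",round(lag,3),"tz",np.round(r.current_torque()[2],3),round(r.current_tau()[5],3),np.round(r.current_contact_force(),1))
E
```

```text
163 19.34 lag 0.036 tz 0.118 0.124 [-2.4  1.   2.7]
161 19.59 lag -0.04 tz 0.047 0.024 [-1.7  0.8  3. ]
160 19.84 lag -0.022 tz 0.003 -0.0 [-2.8  0.8  2.9]
159 20.09 lag -0.009 tz -0.0 0.001 [-2.6  0.8  3.6]
158 20.34 lag -0.002 tz 0.028 0.002 [-2.1  0.3  1.9]
157 20.59 lag -0.004 tz 0.032 0.003 [-2.7  0.1  3.1]
156 20.84 lag -0.004 tz 0.048 0.003 [-2.9  0.9  1.3]
155 21.09 lag -0.005 tz 0.061 0.003 [-3.   0.9  3.7]
153 21.34 lag -0.033 tz 0.07 0.025 [-3.2 -0.2  3.6]
150 21.59 lag -0.083 tz 0.066 0.008 [-2.4 -0.3  3.2]
145 21.84 lag -0.163 tz 0.051 -0.026 [-2.2 -0.4  2.8]
```

```bash
python3 - <<'E'
from rig import r
from h import *
import cv2
for cw in (130,115,100,86,72.2):
    turn(r,cw)
    print(cw,round(r.current_t(),2),"lag",round(r.current_ee_rot()[2]-(Y0-cw),3),np.round(r.current_torque()[2],3),r.current_ee_pos(),np.round(r.current_contact_force(),1),r.current_finger_gap()*85)
r.wait(.5); print(r.current_torque(),r.current_contact_force(),r.current_finger_gap()*85,r.current_ee_rot())
im=r.capture("side")[:,:,::-1][150:300,245:435]
cv2.imwrite("pics/side6.png",cv2.resize(im,None,fx=4,fy=4,interpolation=cv2.INTER_CUBIC))
im=r.capture("top")[:,:,::-1][180:380,260:450]
cv2.imwrite("pics/top6.png",cv2.resize(im,None,fx=3,fy=3,interpolation=cv2.INTER_CUBIC))
E
```

```text
130 22.2 lag -0.246 0.053 [ 0.61093816 -0.00464753  0.06894539] [-2.9  0.   3.9] 30.40580953282942
115 22.56 lag -0.281 0.03 [ 0.61094618 -0.00461542  0.06915192] [-3.2  0.1  2.6] 30.83124098297601
100 22.92 lag -0.296 0.074 [ 0.61096345 -0.0046642   0.06941955] [-2.8  1.2  3.6] 31.125604560938726
86 23.26 lag -0.312 0.034 [ 0.61099613 -0.0046439   0.06968304] [-3.4  0.5  2.9] 31.00786289044851
72.2 23.6 lag -0.318 0.079 [ 0.61098918 -0.00463943  0.06988344] [-2.5  0.1  2.7] 30.50228175877843
[-0.00198641  0.33400425 -0.06499348] [-2.63413248 -0.01714113  2.43670247] 30.71135401671504 [ 1.79995253e+02 -6.78521547e-03  2.17645070e+01]
```

View pics/side6.png

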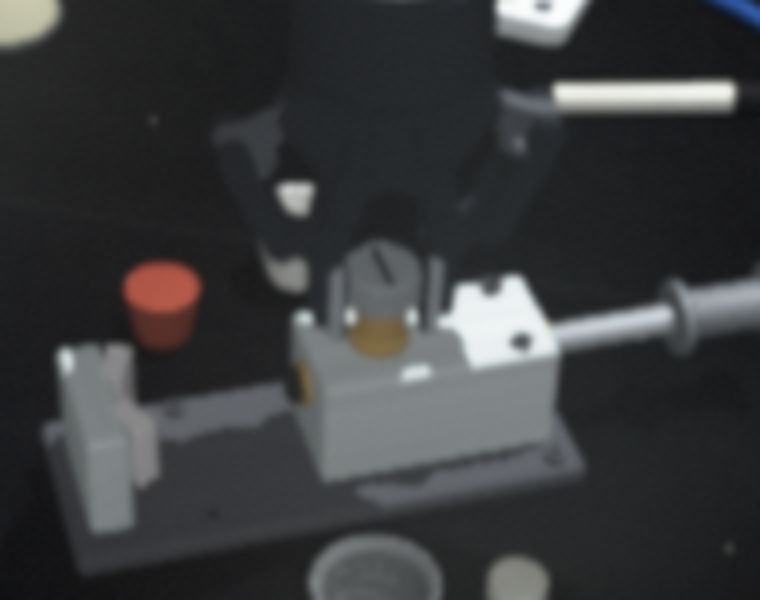

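View pics/top6.png

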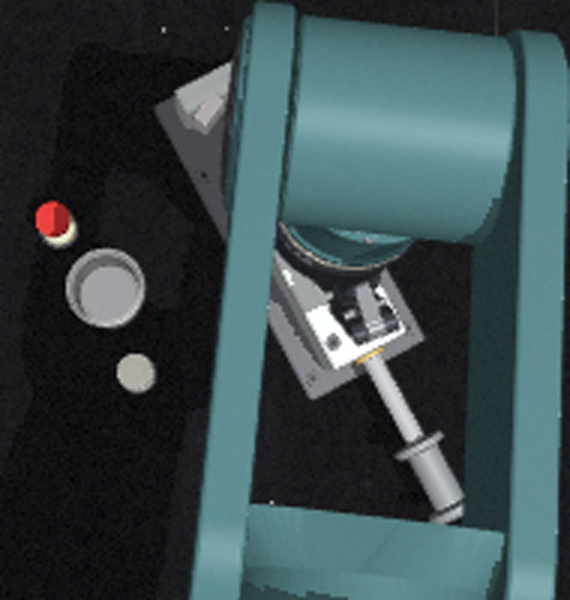

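```bash
python3 - <<'E'
from rig import r
from h import *
import cv2
P=params(r)
def ang(cam,a,b,z):
    w=atz(P[cam],b,z)-atz(P[cam],a,z); return np.degrees(np.arctan2(w[1],w[0])),np.linalg.norm(w)
o=np.array((245,190));print("start side",ang("side",np.array((355,103))/4+o,np.array((412,104))/4+o,.1015))
o=np.array((260,180));print("start top",ang("top",np.array((378,304))/3.5+o,np.array((376,254))/3.5+o,.1015))
o=np.array((245,150));print("now",ang("side",np.array((371,246))/4+o,np.array((393,283))/4+o,.1))
im=r.capture("side")[:,:,::-1][205:240,320:360]
b=cv2.imread("pics/side0.png")[200:235,320:360]
cv2.imwrite("pics/z.png",np.hstack([cv2.resize(cv2.convertScaleAbs(i,alpha=g),None,fx=10,fy=10,interpolation=cv2.INTER_CUBIC) for i,g in((b,1),(im,2))]))
E
```

```text
start side (np.float64(-167.8152679711243), np.float64(0.022430954069221454))
start top (np.float64(1.9396665442950212), np.float64(0.024884027844614066))
now (np.float64(122.27014793236634), np.float64(0.02437688697166366))
```

View pics/z.png

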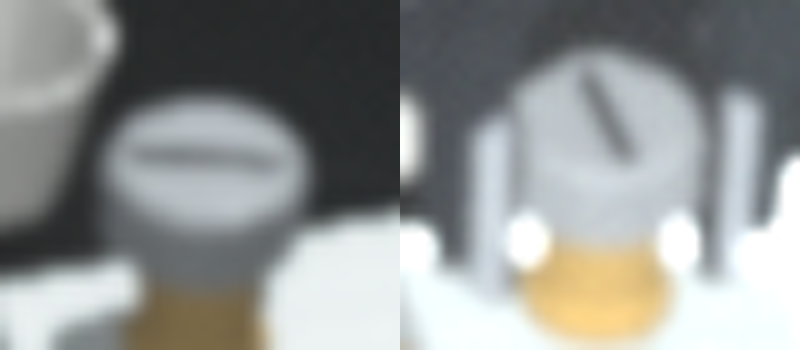

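```bash
python3 - <<'E'
from rig import r
from h import *
P=params(r)
def ang(cam,a,b,z):
    w=atz(P[cam],b,z)-atz(P[cam],a,z); return np.degrees(np.arctan2(w[1],w[0])),np.linalg.norm(w)
print(ang("side",(333.5,215.5),(348,216.3),.1015),ang("side",(338.8,212),(342.8,221),.1))
E
```

```text
(np.float64(-171.2336309186984), np.float64(0.02284534496306997)) (np.float64(117.24191704011065), np.float64(0.02309250319644899))
```

```bash
python3 -c "
from rig import r
print(r.current_t(),r.current_finger_gap()*85); r.sign_off()"
```

```text
24.25 30.966887344636362
the job is handed in; nothing more can be done
```

I pulled the plunger out to its stop, seated the thumbscrew, backed it off about a quarter turn, and handed the job in at 24.3 s with the fingers still gripping the head. No verdict is reported.

- **Plunger:** I pulled it by the grey knob about 38 mm; it seemed to start about 6 mm out. A second pull met the stop with no further travel. I let go while still pulling at about 15 N, and later pictures from both cameras show it fully out.
- **Seating:** the clockwise turn met a hard stop at about 158–160° of finger turn (about 2.8 rad, inside the 2–3 rad given). The torque rose from about 0.06 to about 0.6 N m, and the fingers slipped a few degrees on the head there.
- **Back-off:** I turned back to 72.2° of finger turn, following the thread. From the torque readings I put the back-off at about 88–93°.
- **Final grip:** set to 35 N, with a finger gap reading of about 31 mm. The gripper read about 1 mm low on the 20 mm knob too, so this fits the 32 mm head.
- **Slot check:** the pictures put the head's net clockwise turn at 61–72°. My estimate from the slip at the seat is 65–69°, so they agree only within a reading error of about 5°. I did not measure the quarter turn any more closely than that.
- **Small ware:** both vials, the beaker and the stopper look unmoved in the last pictures. The crucible is partly hidden in the last one, but was unmoved in the earlier pictures.

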